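# Pack the reactor and offer up its cover plate

### The arm

A 6-joint arm with a two-finger parallel gripper is mounted at the origin on a cart in front of the work surface, level with it; the furniture and walls round the work are solid. World frame = base frame: x ahead of the robot, y to its left, z up, the work surface at z = 0. Lengths are in m, angles in rad, forces in N, time in s.
With the tool pointing down it reaches from about 0.35 to 0.8 m from the base axis. Payload 7.3 kg.
Tool frame: the origin (TCP) lies at the very end of the fingers, on their centre line; the grasp point (between the pads) lies 19 mm behind it; z points along the fingers, y is the line along which they close (so a half turn about z gives the same grasp; the last joint's range is limited). The gripper opens to 85 mm and grips with 20 to 120 N. Pads are 22 mm wide; open, the fingers measure 114 mm over their backs; the gripper's body (76 mm by 85 mm) begins 54 mm behind the grasp point. The pads swing forward as they close: fully open they stand 13 mm farther back than shut.
Start: joints at [-1.494, 0.342, 1.524, -0, 1.275, -0.146], TCP at [0.116, -0.512, 0.231] pointing down, gripper open.
Joint ranges: [-2.53, 2.53], [-0.77, 2.02], [0.04, 2.7], [-1, 4.14], [0.28, 2.66], [-3.11, 3.11]. Speed limits (rad/s): [2.57, 2.57, 3.14, 3.14, 3.14, 3.14].

### API

Orientations are given as [roll, pitch, yaw] about the fixed x, y, z axes, in that order (R = Rz(yaw) Ry(pitch) Rx(roll)).
In Python, from station import status, optics, env gives the robot as it stands. The module is installed in compiled form; this text tells all that it offers.
- The arm moves only by the shell command python3 -m jog 'ROWS' [FORCE]. ROWS is JSON, a list that holds one entry, the list of rows, each a list of 7 numbers: the shift along the tool's x, y, z in cm, then the turn, a rotation vector about the tool's x, y, z in degrees, then the closure in counts, from 0 (fully open) to 255 (shut). In form: [[[tx, ty, tz, ax, ay, az, grip], ...]]. A call has 1 to 12 rows; each row is the pose to reach, as a shift and turn from the pose commanded when the call began, along the tool's axes at that moment; what a row does not reach only later rows make up. A row lasts 1/8 s, in which the tool goes at most 62.5 mm and 10.7 degrees, less where a joint would pass 70% of its speed; a pose out of reach is approached as far as the arm can. A call with a gripper value outside its range is refused whole. The fingers move at their own pace and stop on an object; FORCE is the grip in N (left out, the last holds). Time passes only in rows, so rows that repeat a pose let the fingers close. It gives the time, the measured TCP pose, the force, the opening and the grip force at its end, in the units of the state.
- status.get_obs(): the state, without advancing time (a new reading comes with each control period).
- optics.grab_frame(name): name is "side" or "top"; returns the picture (384x512x3 uint8, red, green, blue); there is no depth.
- optics.get_calibration(name): a dict with "fx", "fy", "cx", "cy" (pixels), "distortion" ([k1, k2, p1, p2, k3] as OpenCV has them; the pictures are not rectified), "cam_to_world" (4x4, takes a point from camera to world coordinates). Camera axes: x right, y up, looking along -z (the intrinsics and any distortion apply to the point x, -y, -z); pixel columns grow to the right and rows downward; lengths in m; the calibration is good to about 2 mm. A picture is of the moment at which its call begins. get_calibration takes no time and is no camera call.
- env.finish_job(): hands the job in; it is judged then, once.
The state is a dict: "clock": time; "q": joint angles; "qd": joint speeds; "tau": joint torques, N m; "position": TCP position; "ee_rot": TCP orientation; "force": force on the tool from outside, world axes, zero at the start; "moment": the same for the moment, N m; "finger_gap": finger opening in m; "grasp_force": force on a finger pad.
Only numpy, scipy, OpenCV 4.12 (cv2) and the standard library are available. Lean on these libraries where they do the work, as an engineer would, in place of code of your own. Each camera call takes 0.05 s, during which the arm holds its last target. There are 200 camera calls.

### The job

With the scoop, transfer all four white ceramic balls from the blue trough into the open mouth of the steel reactor, keeping the fingers off the balls, then lay the scoop back in the trough. Take the square cover plate by its handle and hold it level about a centimetre above the reactor's flange, its four holes lined up over the four threaded holes, so that I can slip the gasket in and start the screws; never let the plate knock or rest on the flange. Finish while still holding the plate there, and leave the gasket, the screw dish, the hex key and the sample cup where they are.

Things in the scene. Friction and masses are not known exactly. Their poses are not given: they have to be found in the camera images.
- reactor: packed-bed reactor fixed to the bench: round steel pot (90 mm diameter) under a square aluminium flange 112x112 mm, 14 mm thick, whose top face is 100 mm above the bench. Round open mouth 72 mm wide in the flange's middle. Origin: centre of the underside; z up; x and y parallel to the flange's edges. A short inlet pipe sticks out 96 mm on the +x side at 45 mm height
- reactor_mouth (a point): centre of the mouth, in the plane of the flange's top face (100 mm above the bench); the balls land on a floor 64 mm below it
- reactor_hole0 (a point): one of the four threaded holes (8 mm) at the corners of the flange, on its top face, at x = y = +44 mm of the reactor; the others lie at (-44, +44), (-44, -44) and (+44, -44) mm
- cover: loose square aluminium cover plate 112x112x7 mm, 0.35 kg, lying flat on the bench with a black pull handle on top. Origin: centre of the underside; z up; x along the handle bar. It fits the reactor in any of the four quarter turns
- cover_grip (a point): middle of the handle bar, 46 mm above the plate's underside; the bar is 86 mm long along the cover's x, 12 mm wide along y, 12 mm high, with 33 mm of free height between bar and plate; posts (11 mm thick) at 36 mm either side of the middle
- cover_hole0 (a point): one of the four through holes (10 mm) at the corners of the plate, at its underside, at x = y = +44 mm of the cover; the others lie at (-44, +44), (-44, -44) and (+44, -44) mm
- trough: blue plastic open trough fixed to the bench, 220 (x) x 66 (y) x 32 mm high plus a 3 mm bead on the rim; walls 4 mm, inside 212x58 mm, flat inner floor 4 mm above the bench. Origin: centre of the underside. The balls start in its +x half; its -x half (from x = -106 to about +40 mm) holds no balls, only the scoop
- ball0: centre of a white ceramic ball, 19 mm diameter, 12 g, smooth and glazed; it rolls freely
- ball1: centre of a white ceramic ball, 19 mm diameter, 12 g, smooth and glazed; it rolls freely
- ball2: centre of a white ceramic ball, 19 mm diameter, 12 g, smooth and glazed; it rolls freely
- ball3: centre of a white ceramic ball, 19 mm diameter, 12 g, smooth and glazed; it rolls freely
- scoop: loose flat-bottomed steel scoop, 0.16 kg, standing in the trough's ball-free half, front towards the balls (trough +x, within 3 degrees), green handle over the -x end. Bowl 76 (x) x 50 (y) mm, floor and walls 2 mm thick, sides starting 18 mm behind the front edge (11 mm high) and rising to 27 mm at the back. Origin: centre of the bowl's underside; z up; x towards the open front
- scoop_grip (a point): where to take the handle: 75 mm behind and 62 mm above the scoop's origin. The handle is level, runs along the scoop's x from 48 to 140 mm behind the origin, 14 mm wide (y) and 18 mm high
- scoop_lip (a point): middle of the scoop's front edge, at its underside, 38 mm ahead of the origin
- gasket: white flat gasket ring, 96 mm outside, 74 mm inside, 3 mm thick, lying on the bench; leave it. Origin: centre of its underside
- screw_dish: small round aluminium dish, 60 mm wide and 14 mm high, with four screws in it; leave it. Origin: centre of its underside
- hex_key: dark steel L-shaped hex key, 93 x 33 mm, 6 mm thick, lying flat; leave it. Origin: middle of its long arm, on the bench
- sample_cup: small translucent plastic cup, 44 mm wide, 50 mm high; leave it. Origin: centre of its underside

How it is judged:
On the way, in this order (a step that is already met when the one before it is completed fails the run):
1. one or more balls are carried in the scoop, lifted clear of the trough (height (world z) of scoop above 0.07 m and ((x of ball0 in the frame of scoop between -0.038 and 0.038 m and y of ball0 in the frame of scoop between -0.024 and 0.024 m and z of ball0 in the frame of scoop between 0.004 and 0.04 m) or (x of ball1 in the frame of scoop between -0.038 and 0.038 m and y of ball1 in the frame of scoop between -0.024 and 0.024 m and z of ball1 in the frame of scoop between 0.004 and 0.04 m) or (x of ball2 in the frame of scoop between -0.038 and 0.038 m and y of ball2 in the frame of scoop between -0.024 and 0.024 m and z of ball2 in the frame of scoop between 0.004 and 0.04 m) or (x of ball3 in the frame of scoop between -0.038 and 0.038 m and y of ball3 in the frame of scoop between -0.024 and 0.024 m and z of ball3 in the frame of scoop between 0.004 and 0.04 m))), for 0.1 s.
2. all four balls lie in the reactor (horizontal distance between each of ball0, ball1, ball2, ball3 and reactor_mouth below 0.036 m and z of each of ball0, ball1, ball2, ball3 in the frame of reactor_mouth below -0.012 m), for 0.2 s.
3. the scoop lies back in the trough, let go (height (world z) of scoop below 0.02 m and x of scoop in the frame of trough between -0.072 and 0.072 m and y of scoop in the frame of trough between -0.01 and 0.01 m and angle between scoop's own z axis and vertical below 0.3 rad and linear speed of scoop below 0.02 m/s and contact force between scoop and the fingers below 0.1 N), for 0.1 s.
At the end, for the whole second after the job is handed in: all four balls in the reactor; scoop lying flat in the trough, released; cover held still by the fingers alone, 4 to 20 mm above the flange, level within 4 degrees, centred within 4 mm and turned within 3.4 degrees of a fitting quarter turn (all of step 2 and all of step 3 and horizontal distance between cover and reactor_mouth below 0.004 m and (angle between the x axis of cover and the x axis of reactor, either way round below 0.06 rad or angle between the x axis of cover and the y axis of reactor, either way round below 0.06 rad) and angle between cover's own z axis and vertical below 0.07 rad and z of cover in the frame of reactor_mouth between 0.004 and 0.02 m and linear speed of cover below 0.02 m/s and contact force between cover and the fingers above 1 N and contact force between cover and reactor below 0.1 N and contact force between cover and scoop below 0.1 N); the arm keeps its last pose, push and grip.
It fails at once if the cover plate knocks or rests on the reactor (contact force between cover and reactor above 1 N).
It fails at once if the fingers touch a ball (contact force between any of ball0, ball1, ball2, ball3 and the fingers above 0.3 N).
It fails at once if gasket, screw dish, hex key or sample cup is disturbed (distance of any of gasket, screw_dish, hex_key, sample_cup from where it was at the start of the episode above 0.02 m).
It also fails if it takes over 67 s, if anything falls off the work surface, if the arm or the gripper's body presses on something with over 40 N, if the wrist force passes 120 N, or if a joint passes its speed limit or range.

## Working session

There is one attempt and no reset: what is moved stays moved. The work goes in short steps, Python scripts to look and compute and a shell command to move; the robot and the scene stay as the last step left them, time stands still between calls to the robot, and variables do not carry over. Pictures are saved under pics/ and viewed, at most 10 in all, crops included, and the job is handed in when it is done.

```bash
mkdir -p pics; cat > h.py <<'E'
import numpy as np, cv2
from station import status, optics, env
from scipy.spatial.transform import Rotation as R
def cal(n):
    c=optics.get_calibration(n); K=np.array([[c['fx'],0,c['cx']],[0,c['fy'],c['cy']],[0,0,1.]])
    return K,np.array(c['distortion'],float),np.array(c['cam_to_world'])
F=np.diag([1,-1,-1.])
def ray(n,uv):
    K,d,T=cal(n); p=cv2.undistortPoints(np.array(uv,float).reshape(-1,1,2),K,d).reshape(-1,2)
    v=np.c_[p,np.ones(len(p))]@F@T[:3,:3].T
    return T[:3,3],v
def onz(n,uv,z):
    o,v=ray(n,uv); return o+v*((z-o[2])/v[:,2])[:,None]
def proj(n,P):
    K,d,T=cal(n); p=(np.array(P,float).reshape(-1,3)-T[:3,3])@T[:3,:3]@F
    return cv2.projectPoints(p,np.zeros(3),np.zeros(3),K,d)[0].reshape(-1,2)
def grab(n,f=None):
    im=optics.grab_frame(n)
    if f: cv2.imwrite(f'pics/{f}.png',im[:,:,::-1])
    return im
def rel(pos,rot=None):
    "shift in tool axes (cm) and rotvec (deg) from present pose to target"
    s=status.get_obs(); A=R.from_euler('xyz',s['ee_rot'])
    t=A.inv().apply(np.array(pos)-s['position'])*100
    r=(A.inv()*rot).as_rotvec(degrees=True) if rot is not None else np.zeros(3)
    return np.round(t,2),np.round(r,2)
E
python3 - <<'E'
from h import *
np.set_printoptions(precision=3,suppress=True)
for n in('top','side'):
    grab(n,n+'0'); c=cal(n); print(n,c[0],c[1],c[2])
s=status.get_obs(); print(s)
E
```

```text
top [[408.002   0.    255.027]
 [  0.    408.002 183.896]
 [  0.      0.      1.   ]] [-0.035  0.     0.     0.     0.   ] [[-0.027  0.994 -0.105  0.42 ]
 [-1.    -0.028 -0.006 -0.069]
 [-0.009  0.105  0.994  1.423]
 [ 0.     0.     0.     1.   ]]
side [[433.019   0.    261.485]
 [  0.    433.019 191.964]
 [  0.      0.      1.   ]] [-0.107  0.     0.     0.     0.   ] [[ 0.957  0.203 -0.206  0.328]
 [-0.29   0.685 -0.668 -0.852]
 [ 0.006  0.699  0.715  0.933]
 [ 0.     0.     0.     1.   ]]
{'clock': 0.1, 'q': array([-1.494,  0.343,  1.525, -0.   ,  1.275, -0.146]), 'qd': array([ 0.001, -0.001, -0.003, -0.001,  0.   ,  0.   ]), 'tau': array([  0.001, -43.445, -24.649,  -0.   ,   0.005,  -0.   ]), 'position': array([ 0.116, -0.512,  0.231]), 'ee_rot': array([-3.14 , -0.   ,  0.223]), 'force': array([ 0.038, -0.574, -0.994]), 'moment': array([ 0.02 , -0.071,  0.005]), 'grasp_force': 0.0, 'finger_gap': 0.0853393830231231}
```

View pics/top0.png

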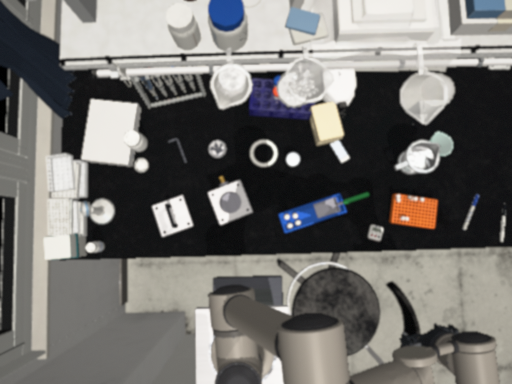

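View pics/side0.png

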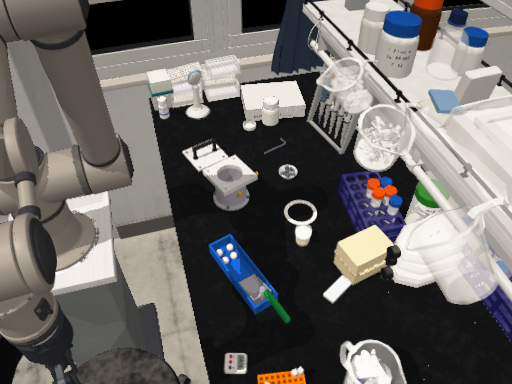

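Top view: cover at about (173,215), reactor (230,202), and trough (312,213) with the balls at its left end (285–297, 213–222) and the green scoop handle at (355,198). I'll measure these next.

```bash
python3 - <<'E'
from h import *
np.set_printoptions(precision=4,suppress=True)
t=cv2.imread('pics/top0.png'); s=cv2.imread('pics/side0.png')
a=cv2.resize(t[170:260,145:375],None,fx=3.4,fy=3.4,interpolation=cv2.INTER_CUBIC)
b=cv2.resize(s[135:325,175:305],None,fx=1.55,fy=1.55,interpolation=cv2.INTER_CUBIC)
o=np.zeros((600,790,3),np.uint8); o[:a.shape[0],:a.shape[1]]=a
o[306:306+b.shape[0],:b.shape[1]]=b; c=cv2.resize(s[225:325,200:300],None,fx=2.9,fy=2.9,interpolation=cv2.INTER_CUBIC)
o[306:306+290,220:510]=c; c=cv2.resize(s[135:225,175:265],None,fx=3.1,fy=3.1,interpolation=cv2.INTER_CUBIC); o[306:306+279,511:790]=c
cv2.imwrite('pics/crop1.png',o)
for n,im in(('top',t),('side',s)):
    hsv=cv2.cvtColor(im,cv2.COLOR_BGR2HSV)
    x0,x1,y0,y1=(145,375,170,260) if n=='top' else (175,300,135,330)
    def blobs(m,amin=6):
        z=np.zeros_like(m); z[y0:y1,x0:x1]=m[y0:y1,x0:x1]
        k,l,st,ce=cv2.connectedComponentsWithStats(z)
        return [(st[i,4],ce[i],cv2.minAreaRect(np.argwhere(l==i)[:,::-1].astype(np.float32))) for i in range(1,k) if st[i,4]>=amin]
    for nm,lo,hi in(('blue',(95,130,60),(125,255,255)),('green',(45,100,40),(85,255,255)),('white',(0,0,215),(179,45,255)),('bright',(0,0,130),(179,60,255))):
        print(n,nm)
        for q in blobs(cv2.inRange(hsv,lo,hi),8): print('  ',q[0],q[1],[np.round(x,1) for x in q[2]])
E
```

```text
top blue
   896 [308.6629 214.2511] [array([312.2, 212.8]), array([22.8, 67.7]), np.float64(71.2)]
top green
   169 [355.8521 197.6391] [array([356.1, 197.8]), array([ 6.6, 27.5]), np.float64(71.6)]
top white
   419 [221.0716 200.7255] [array([227.8, 202.6]), array([34.2, 29.8]), np.float64(69.4)]
   779 [172.4416 215.5122] [array([172.1, 215.3]), array([31.6, 31.6]), np.float64(71.6)]
   16 [286.875 216.625] [array([287. , 216.5]), array([3.5, 3.5]), np.float64(45.0)]
   14 [295.2857 215.5   ] [array([295.5, 215.5]), array([3., 3.]), np.float64(90.0)]
   11 [297.6364 222.0909] [array([297.5, 222. ]), array([2., 3.]), np.float64(90.0)]
   10 [289.5 225.2] [array([289.5, 225. ]), array([2., 3.]), np.float64(90.0)]
top bright
   1025 [228.6527 201.5317] [array([228.8, 200.9]), array([38.6, 35.3]), np.float64(68.2)]
   1047 [172.2292 215.5482] [array([172. , 215.5]), array([33.8, 33.8]), np.float64(71.6)]
   231 [324.658  206.8312] [array([325.9, 206.8]), array([12.7, 23.5]), np.float64(61.4)]
   29 [294.7241 215.4138] [array([294.5, 215.5]), array([5., 5.]), np.float64(90.0)]
   27 [28
[... 1772 characters left out ...]
9)]
   228 [293.2061 219.8333] [array([291.5, 222. ]), array([44., 15.]), np.float64(90.0)]
   17 [221.     205.1176] [array([220.3, 204.9]), array([10.3,  1.7]), np.float64(24.0)]
   1134 [182.0838 296.0873] [array([185.5, 280.5]), array([21., 97.]), np.float64(0.0)]
   37 [229.5135 246.7297] [array([229.5, 246.5]), array([7., 5.]), np.float64(90.0)]
   34 [219.3235 251.9118] [array([219.5, 252. ]), array([6.4, 4.9]), np.float64(45.0)]
   42 [233.1905 255.0714] [array([233., 255.]), array([6., 6.]), np.float64(90.0)]
   36 [225.1667 259.6111] [array([225.3, 259.6]), array([6.7, 5.4]), np.float64(63.4)]
   305 [253.318  286.4393] [array([254.6, 286.3]), array([26. , 19.7]), np.float64(51.8)]
```

View pics/crop1.png

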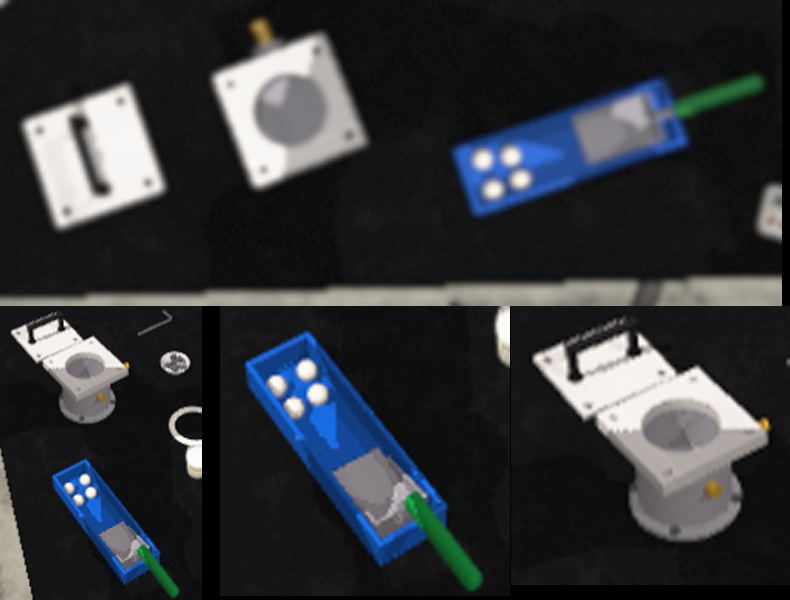

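Crop: the four holes of the cover and of the flange are visible. The balls sit at the left end of the trough, the scoop bowl at its right half, and the cover handle runs roughly up-down in the top view.

```bash
python3 - <<'E'
from h import *
np.set_printoptions(precision=4,suppress=True)
t=cv2.imread('pics/top0.png'); g=cv2.cvtColor(t,cv2.COLOR_BGR2GRAY)
def hole(cx,cy,r=3):
    u=(cx+.5)/3.4-.5+145; v=(cy+.5)/3.4-.5+170
    for _ in range(3):
        a,b=int(round(u)),int(round(v)); w=g[b-r:b+r+1,a-r:a+r+1].astype(float)
        w=np.clip(np.percentile(w,60)-15-w,0,None); yy,xx=np.mgrid[b-r:b+r+1,a-r:a+r+1]
        u,v=(w*xx).sum()/w.sum(),(w*yy).sum()/w.sum()
    return u,v
for nm,P,z in(('cover',[(40,130),(120,101),(147,184),(67,211)],.007),('reactor',[(231,83),(320,51),(350,135),(263,170)],.1)):
    uv=[hole(*p) for p in P]; W=onz('top',uv,z); c=W.mean(0)
    e=np.roll(W,-1,0)-W; a=np.degrees(np.arctan2(e[:,1],e[:,0]))
    print(nm,np.array(uv).round(1).tolist(),'c',c,'edge len',np.linalg.norm(e,axis=1),'ang',a, 'mod90',a%90)
hsv=cv2.cvtColor(t,cv2.COLOR_BGR2HSV); m=cv2.inRange(hsv,(95,130,60),(125,255,255)); z=np.zeros_like(m); z[180:250,260:375]=m[180:250,260:375]
r=cv2.minAreaRect(np.argwhere(z)[:,::-1].astype(np.float32)); W=onz('top',cv2.boxPoints(r),.035); e=np.roll(W,-1,0)-W
print('trough',W.mean(0),np.linalg.norm(e,axis=1),np.degrees(np.arctan2(e[:,1],e[:,0])))
print('balls',onz('top',[(294.9,215.4),(286.6,216.3),(297.5,222.3),(289.5,225.4)],.0135))
print('balls side',onz('side',[(229.3,246.7),(219.3,251.5),(233,254.9),(225.2,259.3)],.0135))
m=cv2.inRange(hsv,(45,100,40),(85,255,255)); z[:]=0; z[180:215,330:375]=m[180:215,330:375]
p=np.argwhere(z)[:,::-1].astype(np.float32); r=cv2.minAreaRect(p); W=onz('top',cv2.boxPoints(r),.07)
d=cv2.fitLine(p,cv2.DIST_L2,0,.01,.01).ravel(); L=onz('top',[d[2:]-12*d[:2],d[2:]+12*d[:2]],.07);e=L[1]-L[0]
print('handle',W.mean(0),onz('top',[d[2:]],.07),W, np.degrees(np.arctan2(e[1],e[0])))
s=cv2.cvtColor(cv2.imread('pics/side0.png'),cv2.COLOR_BGR2HSV); m=cv2.inRange(s,(45,100,40),(85,255,255)); z[:]=0; z[280:330,250:300]=m[280:330,250:300]
p=np.argwhere(z)[:,::-1].astype(np.float32); print('handle side',onz('side',cv2.boxPoints(cv2.minAreaRect(p)),.066), onz('side',[p.mean(0)],.066))
E
```

```text
cover [[150.8, 208.3], [179.8, 193.1], [190.7, 228.8], [165.5, 237.1]] c [0.4624 0.2323 0.007 ] edge len [0.1135 0.1303 0.0915 0.1129] ang [ -63.613  -163.5955  106.7011   26.7781] mod90 [26.387  16.4045 16.7011 26.7781]
reactor [[209.1, 189.3], [244.7, 182.5], [253.7, 206.5], [222.2, 225.9]] c [0.5053 0.0142 0.1   ] edge len [0.1182 0.0837 0.1193 0.1268] ang [ -80.7801 -160.9808  120.1521   18.7179] mod90 [ 9.2199 19.0192 30.1521 18.7179]
trough [ 0.4622 -0.2521  0.035 ] [0.2314 0.0772 0.2302 0.0768] [ -72.9056 -163.9418  106.99     16.9592]
balls [[ 0.4553 -0.1947  0.0135]
 [ 0.453  -0.166   0.0135]
 [ 0.4313 -0.2027  0.0135]
 [ 0.4215 -0.1748  0.0135]]
balls side [[ 0.4533 -0.1626  0.0135]
 [ 0.4243 -0.1704  0.0135]
 [ 0.4561 -0.1912  0.0135]
 [ 0.4333 -0.1991  0.0135]]
handle [ 0.5064 -0.3952  0.07  ] [[ 0.507  -0.3944  0.07  ]] [[ 0.5037 -0.348   0.07  ]
 [ 0.5303 -0.4365  0.07  ]
 [ 0.5091 -0.4424  0.07  ]
 [ 0.4826 -0.354   0.07  ]] -72.91424047732302
handle side [[ 0.4845 -0.3513  0.066 ]
 [ 0.5024 -0.3429  0.066 ]
 [ 0.5295 -0.4339  0.066 ]
 [ 0.5123 -0.4411  0.066 ]] [[ 0.5083 -0.3952  0.066 ]]
```

```bash
cat > holes.py <<'E'
from h import *
def holes(im,P,z,n='top',half=5):
    g=cv2.cvtColor(im,cv2.COLOR_RGB2GRAY); bh=cv2.morphologyEx(g,cv2.MORPH_BLACKHAT,cv2.getStructuringElement(cv2.MORPH_ELLIPSE,(7,7))).astype(float)
    uv=[]
    for u,v in P:
        a,b=int(round(u)),int(round(v)); r=2; w=bh[b-r:b+r+1,a-r:a+r+1]; w=np.clip(w-w.max()*.3,0,None)
        yy,xx=np.mgrid[b-r:b+r+1,a-r:a+r+1]; uv.append(((w*xx).sum()/w.sum(),(w*yy).sum()/w.sum()))
    W=onz(n,uv,z); e=np.roll(W,-1,0)-W; a=np.degrees(np.arctan2(e[:,1],e[:,0]))%90
    print(np.round(uv,1).tolist(),'c',W.mean(0),'len',np.linalg.norm(e,axis=1),'mod90',a,a.mean()); return W
def crop(P): return [((x+.5)/3.4-.5+145,(y+.5)/3.4-.5+170) for x,y in P]
E
python3 - <<'E'
from holes import *
np.set_printoptions(precision=4,suppress=True)
t=cv2.imread('pics/top0.png')[:,:,::-1].copy(); s=cv2.imread('pics/side0.png')[:,:,::-1].copy()
holes(t,crop([(40,130),(120,101),(147,184),(67,211)]),.007)
holes(t,crop([(231,83),(320,51),(350,135),(263,170)]),.1)
f=lambda P:[(175+(x-511+.5)/3.1-.5,135+(y-306+.5)/3.1-.5) for x,y in P]
holes(s,f([(612,420),(694,374),(755,433),(668,481)]),.1,'side')
c=cal('top')
# mouth centroid: dark disc in reactor top view and handle bar
g=cv2.cvtColor(t,cv2.COLOR_RGB2GRAY); m=(g[185:218,213:248]<165).astype(np.uint8); k,l,st,ce=cv2.connectedComponentsWithStats(m); 
for i in range(1,k): print(st[i],ce[i]+[213,185], onz('top',[ce[i]+[213,185]],.1))
m=(g[203:229,165:180]<110).astype(np.uint8); p=np.argwhere(m)[:,::-1].astype(np.float32)+[165,203]; d=cv2.fitLine(p.astype(np.float32),cv2.DIST_L2,0,.01,.01).ravel(); L=onz('top',[d[2:]-8*d[:2],d[2:]+8*d[:2]],.046); print('bar',L.mean(0),L,np.degrees(np.arctan2(*(L[1]-L[0])[1::-1])))
E
```

```text
[[156.2, 207.9], [179.9, 199.4], [188.1, 223.3], [164.2, 231.7]] c [0.4665 0.2308 0.007 ] len [0.0878 0.0881 0.0874 0.0876] mod90 [18.2194 18.1649 17.9075 18.4195] 18.177821802399528
[[212.3, 194.4], [237.7, 184.6], [247.3, 209.4], [222.1, 219.5]] c [0.5025 0.0226 0.1   ] len [0.0886 0.0865 0.0877 0.0877] mod90 [19.4854 19.5798 20.289  20.1427] 19.874212259586077
[[207.5, 170.5], [233.3, 158.1], [251.6, 175.2], [225.1, 189.0]] c [0.5038 0.0237 0.1   ] len [0.0887 0.0903 0.0897 0.0914] mod90 [20.1697 20.2541 20.8322 19.6594] 20.228850766461832
[ 0  0 11  5 34] [216.6176 186.3529] [[0.5546 0.0647 0.1   ]]
[24  0  3  2  4] [238.   185.25] [[ 0.5562 -0.0052  0.1   ]]
[28  0  7 17 65] [245.0769 190.4923] [[ 0.5384 -0.0278  0.1   ]]
[  7   7  22  21 340] [230.8647 202.3471] [[0.5011 0.0193 0.1   ]]
[ 0 23  4 10 24] [213.9583 213.7917] [[0.4654 0.0749 0.1   ]]
[33 23  2  4  6] [246.6667 209.5   ] [[ 0.4765 -0.0314  0.1   ]]
[24 28 11  5 31] [243.6129 215.7097] [[ 0.4566 -0.0211  0.1   ]]
bar [0.4678 0.2291 0.046 ] [[0.4937 0.2374 0.046 ]
 [0.4419 0.2208 0.046 ]] -162.2865469313448
```

```bash
python3 - <<'E'
from h import *
D=R.from_euler('xyz',[np.pi,0,np.radians(107.1)])
for z in(.12,.048): print(rel([.501,-.376,z],D))
E
```

```text
(array([40.54, -4.71, 11.08]), array([-5.000e-02, -7.000e-02, -9.434e+01]))
(array([40.54, -4.7 , 18.28]), array([-5.000e-02, -7.000e-02, -9.434e+01]))
```

```bash
python3 -m jog '[[[4.5,-0.5,1,0,0,-10,0],[9,-1,2,0,0,-20,0],[13.5,-1.6,3,0,0,-30,0],[18,-2.1,4,0,0,-40,0],[22.5,-2.6,5,0,0,-50,0],[27,-3.1,6.5,0,0,-60,0],[31.5,-3.7,8,0,0,-70,0],[36,-4.2,9.5,0,0,-80,0],[40.5,-4.7,11,0,0,-90,0],[40.54,-4.71,11.08,0,0,-94.34,0],[40.54,-4.71,11.08,0,0,-94.34,0],[40.54,-4.71,11.08,0,0,-94.34,0]]]'; python3 - <<'E'
from h import *
grab('top','t1'); grab('side','s1')
D=R.from_euler('xyz',[np.pi,0,np.radians(107.1)]); print(rel([.501,-.376,.048],D))
E
```

```text
clock: 1.6
position: [0.5006, -0.3768, 0.1206]
ee_rot: [-3.141, 0.0, 1.867]
force: [0.0, -0.7, 0.3]
finger_gap: 0.0854
grasp_force: 0.0
(array([0.09, 0.07, 7.28]), array([ 0.01,  0.02, -0.11]))
```

```bash
python3 -m jog '[[[0.05,0.04,3,0,0,0,0],[0.09,0.07,6,0,0,0,0],[0.09,0.07,7.25,0,0,0,0],[0.09,0.07,7.25,0,0,0,0],[0.09,0.07,7.25,0,0,0,255],[0.09,0.07,7.25,0,0,0,255],[0.09,0.07,7.25,0,0,0,255],[0.09,0.07,7.25,0,0,0,255],[0.09,0.07,7.25,0,0,0,255],[0.09,0.07,7.25,0,0,0,255]]]' 110; python3 - <<'E'
from h import *
a=grab('top'); b=grab('side')
c=[cv2.resize(x,None,fx=4,fy=4,interpolation=cv2.INTER_CUBIC) for x in(a[170:250,270:380],b[220:330,190:290])]
h=max(x.shape[0] for x in c); c=[cv2.copyMakeBorder(x,0,h-x.shape[0],0,0,0) for x in c]
o=np.hstack(c); o=cv2.resize(o,(790,int(o.shape[0]*790/o.shape[1]))); cv2.imwrite('pics/c2.png',o[:,:,::-1])
E
```

```text
clock: 2.95
position: [0.5015, -0.3757, 0.0484]
ee_rot: [3.141, 0.001, 1.869]
force: [0.5, -0.3, 3.8]
finger_gap: 0.0123
grasp_force: 107.2
```

View pics/c2.png

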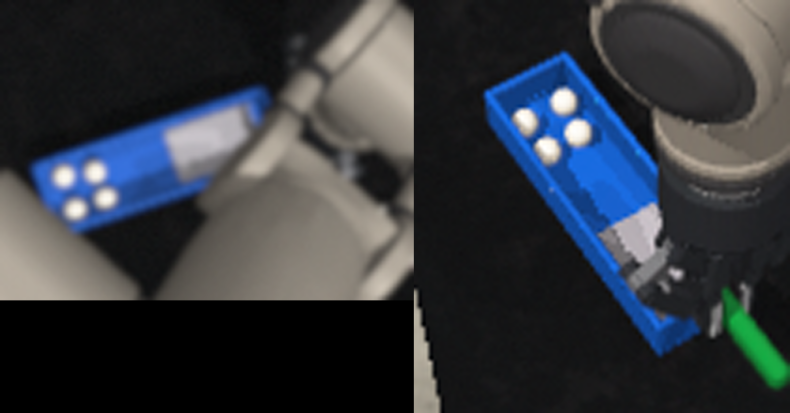

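The scoop is held (gap 12 mm, 107 N) and the balls are unmoved at the far end. Next I push forward.

```bash
python3 -m jog '[[[2,-0.05,0,0,0,0,255],[4,-0.1,0,0,0,0,255],[6,-0.1,0,0,0,0,255],[7,-0.1,0,0,0,0,255],[8,-0.1,0,0,0,0,255],[9,-0.1,0,0,0,0,255],[9.5,-0.1,0,0,0,0,255],[10,-0.1,0,0,0,0,255],[10.5,-0.1,0,0,0,0,255],[11,-0.1,0,0,0,0,255],[11.4,-0.1,0,0,0,0,255]]]' 110; python3 - <<'E'
from h import *
a=grab('top'); b=grab('side')
c=[cv2.resize(x,None,fx=4,fy=4,interpolation=cv2.INTER_CUBIC) for x in(a[170:250,270:380],b[220:330,190:290])]
h=max(x.shape[0] for x in c); c=[cv2.copyMakeBorder(x,0,h-x.shape[0],0,0,0) for x in c]
o=np.hstack(c); o=cv2.resize(o,(790,int(o.shape[0]*790/o.shape[1]))); cv2.imwrite('pics/c3.png',o[:,:,::-1])
print(status.get_obs()['force'])
E
```

```text
clock: 4.42
position: [0.4676, -0.2677, 0.0486]
ee_rot: [3.14, 0.002, 1.869]
force: [1.6, -3.7, 5.9]
finger_gap: 0.0122
grasp_force: 107.8
[ 1.04600196 -3.78380968  5.7598114 ]
```

View pics/c3.png

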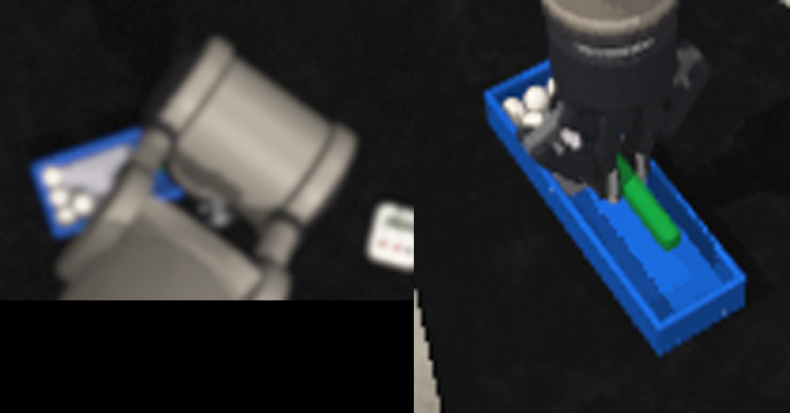

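Top crop: the balls are bunched against the end wall at crop (52–82, 175–213), with the scoop lip just behind or under them. I'll push in the last bit.

```bash
python3 -m jog '[[[0.3,0,0,0,0,0,255],[0.6,0,0,0,0,0,255],[0.8,0,0,0,0,0,255],[0.8,0,0,0,0,0,255]]]' 110; python3 - <<'E'
from h import *
a=grab('top'); b=grab('side')
c=[cv2.resize(x,None,fx=6,fy=6,interpolation=cv2.INTER_CUBIC) for x in(a[190:245,270:330],b[230:290,200:260])]
h=max(x.shape[0] for x in c); c=[cv2.copyMakeBorder(x,0,h-x.shape[0],0,0,0) for x in c]
o=np.hstack(c); cv2.imwrite('pics/c4.png',o[:,:,::-1])
E
```

```text
clock: 5.03
position: [0.4652, -0.2598, 0.0485]
ee_rot: [3.141, 0.002, 1.869]
force: [1.1, -3.4, 7.1]
finger_gap: 0.0124
grasp_force: 108.2
```

View pics/c4.png

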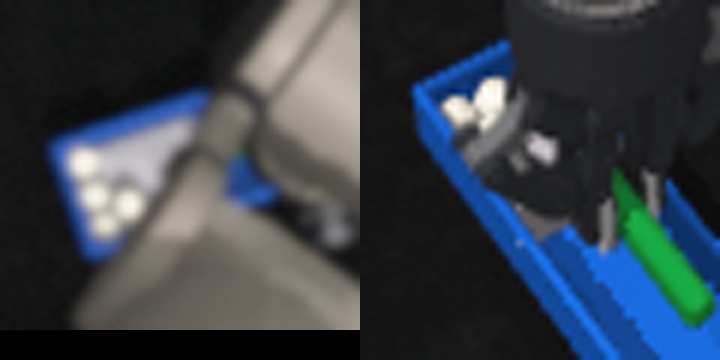

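Three balls lie abreast on the end wall with the fourth behind them, and the lip is not yet at the wall. I'll go on pushing, then tilt nose-up about the back edge.

```bash
python3 -m jog '[[[0.3,0,0,0,0,0,255],[0.6,0,0,0,0,0,255],[0.6,0,0,0,0,0,255]]]' 110;  python3 - <<'E'
from h import *
a=grab('top'); b=grab('side')
c=[cv2.resize(x,None,fx=6,fy=6,interpolation=cv2.INTER_CUBIC) for x in(a[190:245,270:330],b[230:290,200:260])]
h=max(x.shape[0] for x in c); c=[cv2.copyMakeBorder(x,0,h-x.shape[0],0,0,0) for x in c]
o=np.hstack(c); cv2.imwrite('pics/c5.png',o[:,:,::-1])
E
```

```text
clock: 5.5
position: [0.4656, -0.2583, 0.0499]
ee_rot: [3.138, 0.011, 1.87]
force: [2.4, -15.5, 6.1]
finger_gap: 0.0122
grasp_force: 108.1
```

View pics/c5.png

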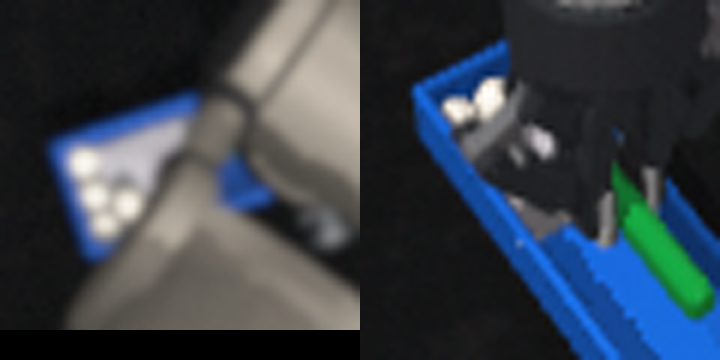

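Push force is 15 N, so the lip is at the wall with all the balls over it. Now tilt up slowly and lift inside the trough.

```bash
python3 -m jog '[[[-0.5,0,0.1,0,2,0,255],[-0.75,0,0.3,0,4,0,255],[-1.0,0,0.5,0,8,0,255],[-1.15,0,0.65,0,11,0,255],[-1.4,0,0.75,0,14,0,255],[-1.6,0,0.5,0,16,0,255],[-1.7,0,0,0,17,0,255],[-1.7,0,-0.5,0,17,0,255],[-1.7,0,-0.5,0,17,0,255]]]' 110;  python3 - <<'E'
from h import *
a=grab('top'); b=grab('side')
c=[cv2.resize(x,None,fx=6,fy=6,interpolation=cv2.INTER_CUBIC) for x in(a[190:245,270:330],b[230:290,200:260])]
h=max(x.shape[0] for x in c); c=[cv2.copyMakeBorder(x,0,h-x.shape[0],0,0,0) for x in c]
o=np.hstack(c); cv2.imwrite('pics/c6.png',o[:,:,::-1])
E
```

```text
clock: 6.72
position: [0.4679, -0.2695, 0.0534]
ee_rot: [3.141, -0.296, 1.87]
force: [0.7, -0.1, -2.2]
finger_gap: 0.0119
grasp_force: 107.3
```

View pics/c6.png

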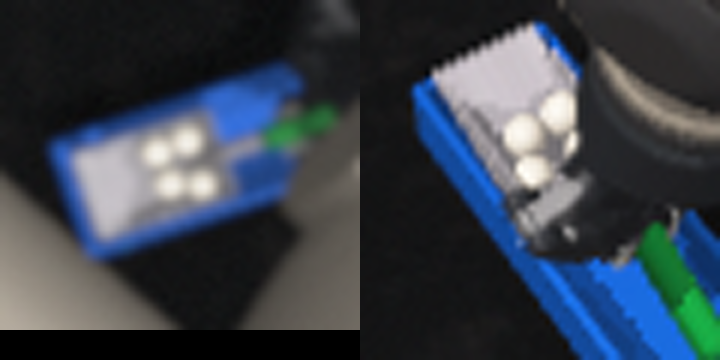

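All four balls now sit at the back of the scoop bowl (crop 158–205, 140–187). Next: work out the lift and pour poses.

```bash
cat >> h.py <<'E'
def tool(psi,th): return R.from_euler('z',psi,degrees=True)*R.from_euler('x',180,degrees=True)*R.from_euler('y',th,degrees=True)
LIP=np.array([.113,0,.0444])
def lippose(lip,psi,th):
    D=tool(psi,th); return np.array(lip)-D.apply(LIP),D
E
python3 - <<'E'
from h import *
u=np.array([np.cos(np.radians(107)),np.sin(np.radians(107)),0]); s=status.get_obs()
lip=R.from_euler('xyz',s['ee_rot']).apply(LIP)+s['position']; print('lip now',lip)
print('lift',rel(s['position']+[0,0,.11],tool(107,17)))
tgt=np.array([.503,.023,0])-.020*u
for th,z in((17,.15),(5,.12),(0,.11),(-10,.11),(-20,.11),(-30,.11),(-40,.11)):
    p,D=lippose(tgt+[0,0,z],107,th); print(th,p.round(3),*rel(p,D))
E
```

```text
lip now [ 0.43209095 -0.15363403  0.04371813]
lift (array([  3.21,  -0.  , -10.52]), array([-0.04,  0.02,  0.12]))
17 [ 0.544 -0.112  0.159] [15.34 11.95 -6.43] [-0.04  0.02  0.12]
5 [ 0.543 -0.107  0.154] [15.63 11.95 -5.81] [ -0.03 -11.98   0.12]
0 [ 0.542 -0.104  0.154] [15.96 11.95 -5.71] [ -0.02 -16.98   0.12]
-10 [ 0.539 -0.095  0.173] [17.41 11.95 -7.25] [-1.000e-02 -2.698e+01  1.300e-01]
-20 [ 0.535 -0.083  0.19 ] [19.11 11.95 -8.51] [  0.   -36.98   0.13]
-30 [ 0.531 -0.068  0.205] [21.01 11.96 -9.45] [ 1.000e-02 -4.698e+01  1.300e-01]
-40 [ 0.526 -0.052  0.217] [ 23.04  11.96 -10.06] [ 2.000e-02 -5.698e+01  1.300e-01]
```

```bash
python3 -m jog '[[[0.3,0,-1,0,0,0,255],[1.0,0,-3.3,0,0,0,255],[2.0,0,-6.5,0,0,0,255],[3,0.5,-9.5,0,0,0,255],[4,1.5,-10.3,0,0,0,255],[6,3.2,-9.7,0,0,0,255],[8,5,-9,0,0,0,255],[10,7,-8.3,0,0,0,255],[12,9,-7.6,0,0,0,255],[13.8,10.6,-7,0,0,0,255],[15,11.6,-6.6,0,0,0,255],[15.34,11.95,-6.43,0,0,0,255]]]' 110;  python3 - <<'E'
from h import *
u=np.array([np.cos(np.radians(107)),np.sin(np.radians(107)),0]); s=status.get_obs()
lip=R.from_euler('xyz',s['ee_rot']).apply(LIP)+s['position']; print('lip now',lip,s['q'])
tgt=np.array([.503,.023,0])-.020*u
for th,z in((17,.15),(9,.13),(3,.117),(-1,.111),(-5,.11),(-10,.11),(-15,.11),(-20,.11),(-30,.11),(-40,.11)):
    p,D=lippose(tgt+[0,0,z],107,th); print(th,p.round(3),*rel(p,D))
a=grab('top'); b=grab('side'); import cv2
c=[cv2.resize(x,None,fx=4,fy=4,interpolation=cv2.INTER_CUBIC) for x in(a[165:255,200:290],b[120:220,180:280])]
h=max(x.shape[0] for x in c); c=[cv2.copyMakeBorder(x,0,h-x.shape[0],0,0,0) for x in c]
cv2.imwrite('pics/c7.png',np.hstack(c)[:,:,::-1])
E
```

```text
clock: 8.32
position: [0.5444, -0.1112, 0.159]
ee_rot: [-3.141, -0.297, 1.87]
force: [0.0, 0.6, -1.8]
finger_gap: 0.0117
grasp_force: 107.3
lip now [0.50860856 0.00444206 0.14959101] [-0.4612413   0.56236174  1.413716    0.21715476  1.37855576 -0.82555847]
17 [ 0.544 -0.112  0.159] [-0.05 -0.03 -0.06] [-0.09 -0.02  0.16]
9 [ 0.544 -0.11   0.156] [ 0.1  -0.03  0.32] [-0.08 -8.02  0.17]
3 [ 0.543 -0.106  0.155] [ 0.4  -0.03  0.49] [ -0.07 -14.02   0.17]
-1 [ 0.542 -0.103  0.157] [ 0.74 -0.03  0.39] [ -0.06 -18.02   0.18]
-5 [ 0.541 -0.1    0.164] [ 1.27 -0.03 -0.14] [ -0.06 -22.02   0.18]
-10 [ 0.539 -0.095  0.173] [ 2.03 -0.03 -0.88] [ -0.05 -27.02   0.18]
-15 [ 0.537 -0.09   0.182] [ 2.86 -0.03 -1.55] [ -0.04 -32.02   0.18]
-20 [ 0.535 -0.083  0.19 ] [ 3.73 -0.03 -2.14] [-3.000e-02 -3.702e+01  1.900e-01]
-30 [ 0.531 -0.068  0.205] [ 5.63 -0.02 -3.09] [-2.000e-02 -4.702e+01  1.900e-01]
-40 [ 0.526 -0.052  0.217] [ 7.66 -0.02 -3.69] [ -0.   -57.02   0.2 ]
```

View pics/c7.png

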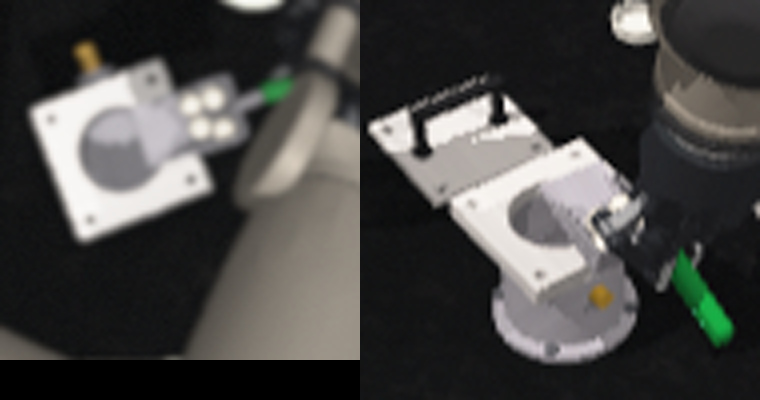

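All four balls are in the bowl and the lip is over the mouth (crop (145,135)). Pour.

```bash
python3 -m jog '[[[0.1,0,0.32,0,-8,0,255],[0.4,0,0.49,0,-14,0,255],[0.74,0,0.39,0,-18,0,255],[1.27,0,-0.14,0,-22,0,255],[1.27,0,-0.14,0,-22,0,255],[2.03,0,-0.88,0,-27,0,255],[2.86,0,-1.55,0,-32,0,255],[3.73,0,-2.14,0,-37,0,255],[5.63,0,-3.09,0,-47,0,255],[5.63,0,-3.09,0,-47,0,255],[5.63,0,-3.09,0,-47,0,255],[5.63,0,-3.09,0,-47,0,255]]]' 110;  python3 - <<'E'
from h import *
s=status.get_obs()
lip=R.from_euler('xyz',s['ee_rot']).apply(LIP)+s['position']; print('lip now',lip)
a=grab('top'); b=grab('side')
cv2.imwrite('pics/a8.png',a[:,:,::-1])
for n,im,(x0,x1,y0,y1) in(('top',a,(205,260,178,230)),('side',b,(195,265,145,220))):
    c=im[y0:y1,x0:x1]; m=cv2.inRange(cv2.cvtColor(c,cv2.COLOR_RGB2HSV),(5,8,150),(30,60,255))
    k,l,st,ce=cv2.connectedComponentsWithStats(m); print(n,[(st[i,4],(ce[i]+[x0,y0]).round(1)) for i in range(1,k) if st[i,4]>4])
E
```

```text
clock: 9.93
position: [0.5313, -0.0709, 0.2051]
ee_rot: [-3.141, 0.522, 1.867]
force: [-0.1, -0.3, -1.9]
finger_gap: 0.0124
grasp_force: 107.5
lip now [0.50916185 0.00160694 0.11027356]
top [(np.int32(29), array([231.8, 197.7])), (np.int32(27), array([206.3, 204. ])), (np.int32(36), array([239.1, 212.1])), (np.int32(66), array([222.7, 217.4])), (np.int32(29), array([210.7, 219.6]))]
side [(np.int32(1035), array([218.8, 169.1]))]
```

```bash
python3 - <<'E'
from h import *
D=tool(107.1,0)
for p in([.542,-.115,.18],[.494,-.3535,.12],[.494,-.3535,.0495]): print(rel(p,D))
E
```

```text
(array([-2.68, -0.26,  4.45]), array([-0.05, 29.96, -0.13]))
(array([-18.23, -11.81,  20.34]), array([-0.05, 29.96, -0.13]))
(array([-14.71, -11.81,  26.45]), array([-0.05, 29.96, -0.13]))
```

```bash
python3 -m jog '[[[-1,-0.1,1.5,0,10,0,255],[-1.9,-0.2,3,0,20,0,255],[-2.7,-0.3,4.4,0,30,0,255],[-5.8,-2.6,7.6,0,30,0,255],[-8.9,-4.9,10.8,0,30,0,255],[-12,-7.2,14,0,30,0,255],[-15.1,-9.5,17.2,0,30,0,255],[-18.2,-11.8,20.3,0,30,0,255],[-18.2,-11.8,20.3,0,30,0,255],[-18.2,-11.8,20.3,0,30,0,255]]]' 110;  python3 - <<'E'
from h import *
a=grab('top'); b=grab('side')
c=[cv2.resize(x,None,fx=4,fy=4,interpolation=cv2.INTER_CUBIC) for x in(a[165:255,200:300],b[150:270,195:285])]
h=max(x.shape[0] for x in c); c=[cv2.copyMakeBorder(x,0,h-x.shape[0],0,0,0) for x in c]
cv2.imwrite('pics/c9.png',np.hstack(c)[:,:,::-1])
print(rel([.494,-.3535,.0495],tool(107.1,0)))
E
```

```text
clock: 11.28
position: [0.4943, -0.3521, 0.1204]
ee_rot: [3.141, -0.001, 1.868]
force: [0.7, -1.0, -0.7]
finger_gap: 0.0124
grasp_force: 107.5
(array([-0.2 , -0.16,  7.14]), array([0.02, 0.  , 0.05]))
```

View pics/c9.png

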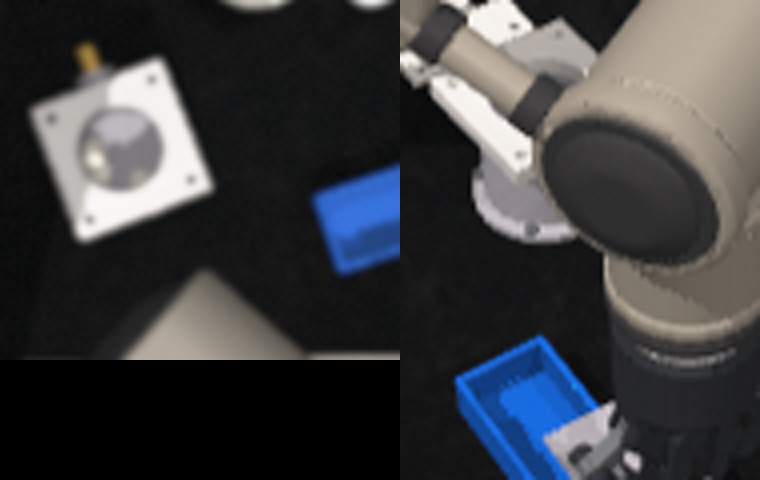

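The balls are in the reactor pot (two show at crop (95,155) and (138,175), the rest under the rim). The trough is empty. Lower and release the scoop.

```bash
python3 -m jog '[[[-0.2,-0.1,2.5,0,0,0,255],[-0.2,-0.16,5,0,0,0,255],[-0.2,-0.16,6.7,0,0,0,255],[-0.2,-0.16,7.2,0,0,0,255],[-0.2,-0.16,7.2,0,0,0,255],[-0.2,-0.16,7.2,0,0,0,0],[-0.2,-0.16,7.2,0,0,0,0],[-0.2,-0.16,7.2,0,0,0,0],[-0.2,-0.16,7.2,0,0,0,0],[-0.2,-0.16,5,0,0,0,0],[-0.2,-0.16,1,0,0,0,0],[-0.2,-0.16,-3,0,0,0,0]]]';  python3 - <<'E'
from h import *
s=status.get_obs(); print(s['force'])
D=tool(18.2-0,0)
c=[.4665,.231]
# handle along cover x (18 deg): fingers close along cover y => tool x along 18.2deg (or -161.8)
for psi in(18.2,):
    print(psi,rel([*c,.15],tool(psi,0)), s['q'])
E
```

```text
clock: 12.88
position: [0.4935, -0.3541, 0.1515]
ee_rot: [-3.141, -0.0, 1.869]
force: [0.8, 0.2, -0.2]
finger_gap: 0.0853
grasp_force: 0.0
[ 0.83131362  0.21369482 -0.23272153]
18.2 (array([56.72, 14.62,  0.17]), array([-4.00e-02, -1.00e-02,  8.89e+01])) [-7.48441341e-01  5.60304378e-01  1.39864223e+00 -7.08648059e-05
  1.18324945e+00 -1.04689242e+00]
```

```bash
python3 -m jog '[[[5,1.3,-3,0,0,8,0],[10,2.6,-4,0,0,16,0],[15.5,4,-5,0,0,25,0],[21,5.5,-5,0,0,33,0],[26.5,6.8,-5,0,0,42,0],[32,8.2,-5,0,0,50,0],[37.5,9.7,-5,0,0,59,0],[43,11,-4,0,0,68,0],[48,12.4,-3,0,0,76,0],[52.5,13.5,-1.5,0,0,83,0],[56.7,14.6,0,0,0,88.9,0],[56.7,14.6,0,0,0,88.9,0]]]';  python3 - <<'E'
from h import *
np.set_printoptions(precision=4,suppress=True)
for p,c in(([.4665,.231,.15],0),): print(rel(p,tool(18.2,0)))
a=grab('top','t10'); hsv=cv2.cvtColor(a,cv2.COLOR_RGB2HSV)
m=cv2.inRange(hsv,(45,100,40),(85,255,255)); z=np.zeros_like(m); z[170:235,270:375]=m[170:235,270:375]
p=np.argwhere(z)[:,::-1].astype(np.float32); r=cv2.minAreaRect(p); W=onz('top',[r[0]],.07)
d=cv2.fitLine(p,cv2.DIST_L2,0,.01,.01).ravel(); L=onz('top',[d[2:]-12*d[:2],d[2:]+12*d[:2]],.07); print('handle',len(p),W,L)
u=np.array([np.cos(np.radians(107)),np.sin(np.radians(107))]); o=W[0,:2]+.094*u-[.462,-.2535]; print('scoop in trough',o@u,o@[-u[1],u[0]])
for n,im,(x0,x1,y0,y1) in(('mouth',a,(218,243,190,216)),('trough',a,(270,350,190,235))):
    c=im[y0:y1,x0:x1]; h=cv2.cvtColor(c,cv2.COLOR_RGB2HSV)
    for lo in(120,150,180,215):
        m=cv2.inRange(h,(5,0,lo),(35,60,255)); k,l,st,ce=cv2.connectedComponentsWithStats(m); print(n,lo,[(int(st[i,4]),(ce[i]+[x0,y0]).round(1).tolist()) for i in range(1,k) if st[i,4]>3])
E
```

```text
clock: 14.38
position: [0.4653, 0.233, 0.1493]
ee_rot: [-3.141, 0.002, 0.321]
force: [-0.1, 0.2, -0.2]
finger_gap: 0.0854
grasp_force: 0.0
(array([ 0.05,  0.22, -0.07]), array([-0.02,  0.11,  0.19]))
handle 169 [[ 0.4998 -0.375   0.07  ]] [[ 0.4884 -0.3402  0.07  ]
 [ 0.5122 -0.417   0.07  ]]
scoop in trough -0.03323515329380844 -0.000647401451403325
mouth 120 [(407, [229.2, 203.8])]
mouth 150 [(380, [229.3, 203.8])]
mouth 180 [(304, [230.2, 203.3]), (16, [223.6, 204.5])]
mouth 215 [(267, [230.4, 203.6]), (6, [223.2, 204.2])]
trough 120 []
trough 150 []
trough 180 []
trough 215 []
```

```bash
python3 - <<'E'
from h import *
t0=cv2.imread('pics/top0.png').astype(int); t1=cv2.imread('pics/t10.png').astype(int)
m=((t1.min(2)-t0.min(2))>80).astype(np.uint8)*255; k,l,st,ce=cv2.connectedComponentsWithStats(m)
print([(st[i].tolist(),ce[i].round().tolist()) for i in range(1,k) if st[i,4]>8 and ce[i][1]<262])
b=grab('side'); s0=cv2.imread('pics/side0.png')[:,:,::-1].astype(int); m=((b.astype(int).min(2)-s0.min(2))>60).astype(np.uint8); k,l,st,ce=cv2.connectedComponentsWithStats(m)
print([(st[i].tolist(),ce[i].round().tolist()) for i in range(1,k) if st[i,4]>6])
print(rel([.4668,.2302,.027],tool(18.2,0)))
E
```

```text
[([103, 189, 51, 44, 1294], [130.0, 213.0]), ([308, 206, 8, 14, 83], [312.0, 212.0]), ([151, 222, 7, 12, 45], [154.0, 227.0]), ([109, 237, 7, 12, 57], [112.0, 242.0]), ([130, 244, 30, 13, 181], [149.0, 252.0])]
[([3, 0, 11, 29, 41], [7.0, 12.0]), ([92, 0, 73, 30, 1382], [136.0, 12.0]), ([166, 0, 25, 38, 654], [179.0, 15.0]), ([79, 2, 6, 4, 13], [81.0, 4.0]), ([36, 16, 98, 179, 5819], [82.0, 97.0]), ([0, 34, 8, 16, 51], [4.0, 40.0]), ([204, 119, 2, 5, 8], [204.0, 121.0]), ([0, 140, 6, 12, 49], [2.0, 145.0]), ([28, 173, 5, 4, 9], [30.0, 175.0]), ([207, 175, 50, 18, 311], [228.0, 182.0]), ([225, 174, 5, 6, 18], [226.0, 177.0]), ([14, 177, 22, 9, 40], [23.0, 180.0]), ([32, 180, 4, 2, 8], [34.0, 180.0]), ([64, 194, 7, 5, 19], [67.0, 196.0]), ([0, 197, 8, 18, 104], [3.0, 207.0]), ([214, 196, 12, 12, 36], [218.0, 202.0]), ([284, 200, 33, 19, 150], [297.0, 207.0]), ([230, 205, 10, 3, 11], [235.0, 207.0]), ([0, 220, 57, 82, 2869], [27.0, 269.0]), ([235, 268, 31, 19, 246], [247.0, 277.0]), ([33, 310, 10, 11, 36], [37.0, 315.0]), ([59, 317, 13, 23, 110], [67.0, 328.0]), ([0, 326, 8, 4, 18], [3.0, 327.0]), ([24, 329, 52, 55, 1284], [50.0, 355.0]), ([68, 345, 5, 4, 7], [70.0, 346.0]), ([224, 353, 22, 19, 257], [233.0, 362.0])]
(array([ 0.03,  0.06, 12.34]), array([0.02, 0.02, 0.12]))
```

```bash
python3 -m jog '[[[0.03,0.06,4,0,0,0.1,0],[0.03,0.06,8,0,0,0.1,0],[0.03,0.06,11.5,0,0,0.1,0],[0.03,0.06,12.3,0,0,0.1,0],[0.03,0.06,12.3,0,0,0.1,0],[0.03,0.06,12.3,0,0,0.1,255],[0.03,0.06,12.3,0,0,0.1,255],[0.03,0.06,12.3,0,0,0.1,255],[0.03,0.06,12.3,0,0,0.1,255],[0.03,0.06,12.3,0,0,0.1,255],[0.03,0.06,12.3,0,0,0.1,255]]]' 110
python3 - <<'E'
from h import *
s=status.get_obs(); print(s['position'],s['ee_rot'],s['moment'])
for z in(.12,.17,.20): print(rel([.4668,.2302,z],tool(18.2,0)))
E
```

```text
clock: 15.85
position: [0.4671, 0.2303, 0.0281]
ee_rot: [3.142, -0.001, 0.316]
force: [-1.0, 0.9, 5.2]
finger_gap: 0.0097
grasp_force: 107.6
[0.46710681 0.23032031 0.02811788] [ 3.14150377e+00 -6.30059620e-04  3.16222236e-01] [-0.04091347  0.21214018  0.01643844]
(array([-0.03,  0.  , -9.19]), array([ 0.01, -0.04, -0.08]))
(array([ -0.02,   0.  , -14.19]), array([ 0.01, -0.04, -0.08]))
(array([ -0.02,   0.  , -17.19]), array([ 0.01, -0.04, -0.08]))
```

```bash
python3 -m jog '[[[0,0,-1,0,0,0,255],[0,0,-4,0,0,0,255],[0,0,-8,0,0,0,255],[0,0,-12,0,0,0,255],[0,0,-15.2,0,0,0,255],[0,0,-15.2,0,0,0,255]]]' 110
python3 - <<'E'
from h import *
s=status.get_obs(); print(s['position'],s['ee_rot'],s['force'],s['moment'])
for z in(.18,): print(rel([.503,.0232,z],tool(20.0,0)))
E
```

```text
clock: 16.6
position: [0.468, 0.2306, 0.1818]
ee_rot: [3.141, -0.005, 0.316]
force: [1.5, 0.1, -3.7]
finger_gap: 0.0095
grasp_force: 107.8
[0.46801712 0.23058331 0.18177396] [ 3.14146992 -0.00498512  0.31608215] [ 1.51043584  0.0654376  -3.71132062] [-2.07058520e-02  2.92587423e-03  2.21074248e-05]
(array([-3.12, 20.8 ,  0.16]), array([ 0.01, -0.29, -1.89]))
```

```bash
python3 -m jog '[[[-0.3,2,0,0,0,0,255],[-0.8,5,0,0,0,-0.5,255],[-1.2,8,0,0,0,-1,255],[-1.7,11,0,0,0,-1.5,255],[-2.1,14,0,0,0,-1.9,255],[-2.5,17,0,0,0,-1.9,255],[-2.9,19.5,0,0,0,-1.9,255],[-3.1,20.8,0,0,0,-1.9,255],[-3.1,20.8,0,0,0,-1.9,255],[-3.1,20.8,0,0,0,-1.9,255]]]' 110
python3 - <<'E'
from h import *
np.set_printoptions(precision=4,suppress=True)
s=status.get_obs(); print(s['position'],s['ee_rot'],s['force'])
h=np.array([[44,44],[-44,44],[-44,-44],[44,-44]])/1000
z=s['position'][2]-.0281+.007; R2=R.from_euler('z',s['ee_rot'][2]).as_matrix()[:2,:2]
P=np.c_[h@R2.T+s['position'][:2],np.full(4,z)]
for n in('top','side'):
    im=grab(n,n+'20'); uv=proj(n,P); g=cv2.cvtColor(im,cv2.COLOR_RGB2GRAY)
    print(n,uv)
    for u,v in uv.round().astype(int): print(g[v-3:v+4,u-3:u+4])
E
```

```text
clock: 17.85
position: [0.5017, 0.0236, 0.1791]
ee_rot: [-3.141, 0.001, 0.35]
force: [-0.1, 0.1, -3.8]
finger_gap: 0.0101
grasp_force: 107.7
[0.5017 0.0236 0.1791] [-3.1409  0.0008  0.3496] [-0.1234  0.0538 -3.8474]
top [[209.944  193.1335]
 [220.0939 219.4886]
 [246.5536 209.015 ]
 [236.2393 182.7773]]
[[179 179 179 179 178 179 179]
 [183 181 181 181 181 181 181]
 [183 183 183 183 183 184 183]
 [187 186 185 186 186 185 186]
 [187 187 188 188 188 188 188]
 [189 189 189 189 189 190 190]
 [189 189 190 190 189 190 191]]
[[231 231 232 232 232 233 234]
 [231 232 232 232 231 232 233]
 [229 232 231 230 225 226 231]
 [226 228 228 224 215 218 229]
 [220 226 224 221 212 218 229]
 [205 225 225 223 222 227 232]
 [182 224 232 231 229 229 227]]
[[ 83 137 199 236 243 234 185]
 [116 175 220 236 241 240 213]
 [158 201 218 218 229 238 228]
 [196 221 208 188 214 237 236]
 [217 231 217 201 223 240 242]
 [222 238 234 230 236 242 239]
 [222 241 242 237 234 228 211]]
[[127 124 110 100 111 127 132]
 [133 127 112 102 117 133 138]
 [140 132 115 107 123 139 143]
 [144 137 120 110 126 142 148]
 [151 145 127 117
[... 338 characters left out ...]
9  65 118 135]
 [ 36  34  30  32 132 168 170]]
[[ 75  82 170 180 221 225 223]
 [175 180 217 212 226 225 224]
 [227 221 187 161 205 213 224]
 [228 221 161 128 140 180 222]
 [221 226 206 184 177 196 225]
 [192 217 226 226 226 226 227]
 [131 186 220 227 232 226 226]]
[[241 242 242 243 242 240 241]
 [241 238 225 220 230 235 241]
 [241 228 173 149 183 215 241]
 [241 233 198 136 165 226 242]
 [231 241 235 212 222 241 229]
 [200 231 241 241 227 212 179]
 [159 200 224 212 178 149 186]]
[[174 174 174 180 177 174 156]
 [173 174 166 167 161 156 170]
 [173 173 158 122 122 130 171]
 [221 219 217 116 163 152 174]
 [242 241 241 211 228 190 191]
 [242 242 240 226 227 179 178]
 [242 228 228 177 176 119 119]]
```

The side view holes fall within a pixel of the prediction at (205,155), (223,173) and (250,159), so the plate sits centred under the TCP. Lower it to 12 mm above the flange.

```bash
python3 - <<'E'
from h import *
print(rel([.5035,.024,.1401],tool(20.05,0)))
E
```

```text
(array([0.16, 0.03, 3.93]), array([-0.02,  0.02,  0.02]))
```

```bash
python3 -m jog '[[[0.08,0.02,0.8,0,0,0,255],[0.16,0.03,1.8,0,0,0,255],[0.16,0.03,2.7,0,0,0,255],[0.16,0.03,3.3,0,0,0,255],[0.16,0.03,3.7,0,0,0,255],[0.16,0.03,3.8,0,0,0,255],[0.16,0.03,3.8,0,0,0,255]]]' 110
python3 - <<'E'
from h import *
from holes import holes
np.set_printoptions(precision=4,suppress=True)
s=status.get_obs(); print(s['position'],s['ee_rot'],s['force'],s['qd'],rel([.5035,.024,.1401],tool(20.05,0)))
h=np.array([[44,44],[-44,44],[-44,-44],[44,-44]])/1000
z=s['position'][2]-.0281+.007; R2=R.from_euler('z',s['ee_rot'][2]).as_matrix()[:2,:2]
P=np.c_[h@R2.T+s['position'][:2],np.full(4,z)]
for n in('top','side'):
    W=holes(grab(n),proj(n,P),z,n); print((W-P)*1000)
    
E
```

```text
clock: 18.82
position: [0.5039, 0.0231, 0.1417]
ee_rot: [3.141, -0.0, 0.349]
force: [-0.6, -0.1, -4.4]
finger_gap: 0.0097
grasp_force: 107.7
[0.5039 0.0231 0.1417] [ 3.1413 -0.0003  0.3491] [-0.554  -0.0578 -4.3815] [-0.0001 -0.0034 -0.0028  0.0006  0.002  -0.0006] (array([-0.  , -0.1 ,  0.16]), array([ 0.01, -0.02, -0.05]))
[[nan, nan], [221.5, 219.1], [246.8, 208.6], [236.9, 183.5]] c [nan nan nan] len [   nan 0.0871 0.0868    nan] mod90 [    nan 20.9411 19.9612     nan] nan
[[    nan     nan     nan]
 [-0.1952 -0.5423  0.    ]
 [ 0.8224  0.8263  0.    ]
 [-0.3239  0.3404  0.    ]]
[[234.3, 154.4], [207.2, 165.1], [224.6, 182.7], [252.2, 169.4]] c [0.5052 0.0227 0.1206] len [0.087  0.0878 0.0904 0.0821] mod90 [15.0767 20.2154 18.9559 22.7923] 19.2600723268176
[[ 1.5121 -5.985   0.    ]
 [ 0.1996  1.489  -0.    ]
 [ 0.4308  1.8016  0.    ]
 [ 3.1993  1.0509  0.    ]]holes.py:7: RuntimeWarning: invalid value encountered in scalar divide
  yy,xx=np.mgrid[b-r:b+r+1,a-r:a+r+1]; uv.append(((w*xx).sum()/w.sum(),(w*yy).sum()/w.sum()))
```

```bash
python3 -m jog '[[[-0.05,0.02,0.1,0,0,0,255],[-0.11,0.03,0.2,0,0,0,255],[-0.11,0.03,0.2,0,0,0,255],[-0.11,0.03,0.2,0,0,0,255],[-0.11,0.03,0.2,0,0,0,255]]]' 110
python3 - <<'E'
from h import *
np.set_printoptions(precision=4,suppress=True)
s=status.get_obs(); print(s['position'],s['ee_rot'],s['force'],s['moment'],s['qd'])
a=grab('top'); hsv=cv2.cvtColor(a,cv2.COLOR_RGB2HSV)
m=cv2.inRange(hsv,(45,100,40),(85,255,255)); z=np.zeros_like(m); z[170:235,270:375]=m[170:235,270:375]
r=cv2.minAreaRect(np.argwhere(z)[:,::-1].astype(np.float32)); print('handle',onz('top',[r[0]],.07))
E
```

```text
clock: 19.55
position: [0.5028, 0.0225, 0.1395]
ee_rot: [3.142, 0.0, 0.349]
force: [0.7, -0.3, -3.6]
finger_gap: 0.0098
grasp_force: 107.7
[0.5028 0.0225 0.1395] [3.1415 0.     0.3492] [ 0.7282 -0.2524 -3.6231] [ 0.0475 -0.0147 -0.0163] [-0.0006 -0.0013  0.0032 -0.0001 -0.0005 -0.0002]
handle [[ 0.4998 -0.375   0.07  ]]
```

Plate is held still, with about 11 mm of clearance and no contact, and the scoop is in the trough. Handing in.

```bash
python3 -c "
from station import env
print(env.finish_job())"
```

```text
the job is handed in; nothing more can be done
None
```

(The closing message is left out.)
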